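# Lock the depth-stop nut of the handle-drilling jig

## Task

The lower hex nut on the jig's upright stud has been set to the drilling depth. Run the tall upper nut down (clockwise seen from above) until you feel it bear on the washer that lies on the lower nut, then tighten it by roughly another 20 degrees so that it stays locked, without dragging the lower nut round off its setting; then let go. Leave the spanner, the knife and the tin where they lie.

Things in the scene. Friction and masses are not known exactly. Their poses are not given: they have to be found in the camera images.
- jig: Grey jig bolted to the bench; plate local x -75 to 75, y -60 to 190, 20 mm thick. Origin on the bench on the stud's axis, z up. The steel stud (24 mm thick, steep right-hand thread, 16 mm per turn) rises from a 64 mm square boss (top 40 mm above the bench) and ends 125 mm above the bench. A clamped wooden handle blank lies at local y 75 to 190, top 51 mm above the bench
- first_nut: Lower (first, already set) steel hex nut on the stud: 36 mm across flats, 41.6 across corners, 18 high. Origin on the stud axis at its underside, z up; flats face its local +x and -x, the others 60 degrees apart. Height and angle vary. A dark washer 34 mm across lies on it, 1 to 6 mm thick, differing each time. The nut sits stiffly, but too hard a lock nut drags it round; 10 degrees spoils the setting
- lock_nut: Upper (second, lock) steel hex nut on the same stud: 36 mm across flats, 41.6 across corners, 32 high. Origin on the stud axis at its underside, z up; flats face its local +x and -x, the others 60 degrees apart. Sinks 16 mm per clockwise turn (2.55 mm per rad); starts 2 to 18 mm above the washer. Turns with about 0.07 N m while free and stays where it is left
- lock_nut_top (a point): Centre of the lock nut's top face, 32 mm above its underside. Grip its upper 20 mm only. Once it bears it sinks less than the thread's lead, pushes up on fingers that follow the thread, and turns harder: about 0.5 N m at 20 degrees past first bearing, which is right; under 8 is loose, over 40 drags the lower nut. Read while turning or in small steps: at rest friction hides the torque
- first_nut_corner (a point): A corner of the lower nut's top edge, 20.8 mm from the stud axis towards the nut's local +y, 18 mm above its underside: it shows if that nut has turned
- spanner: Loose steel spanner lying on the bench beside the jig, 200 mm long, 8 mm thick; bystander. Origin under its middle, length along x
- knife: Loose knife with a wooden handle, about 270 mm long, 24 mm high, beyond the jig; bystander. Origin on the bench side of its bolster, blade along local +x
- tin: Small closed metal tin, 60 mm across, 50 mm high, standing on the robot's side of the jig; bystander. Origin at the centre of its underside

How it is judged:
By the outcome, as a careful person would: the job done as asked, in the order asked, and still so for the second after the job is handed in, with the robot touching nothing.
It also fails if it takes over 72 s, if anything falls off the work surface, if the arm or the gripper's body presses on something with over 40 N, if the wrist force passes 120 N, or if a joint passes its speed limit or range.

## Robot

A 7-joint arm with a two-finger parallel gripper is mounted at the origin on the work surface. World frame = base frame: x ahead of the robot, y to its left, z up, the work surface at z = 0. Lengths are in m, angles in rad, forces in N, time in s.
With the tool pointing down it reaches from about 0.4 to 0.875 m from the base axis. Payload 6.5 kg.
Tool frame: the origin (TCP) lies at the very end of the fingers, on their centre line; the grasp point (between the pads) lies 19 mm behind it (hold_point_z is the distance from the TCP to the grasp point, in m); z points along the fingers, y is the direction in which the jaws open and shut (so a half turn about z gives the same grasp; the last joint's range is limited). The gripper opens to 85 mm and grips with 20 to 120 N. Pads are 22 mm wide; open, the fingers measure 114 mm over their backs; the gripper's body (76 mm by 85 mm) begins 54 mm behind the grasp point. The pads swing forward as they close: fully open they stand 13 mm farther back than shut.
Start: joints at [-1.353, 0.536, -0.004, 1.538, 0.003, 1.067, -0.071], TCP at [0.182, 0.624, 0.207] pointing down, gripper open.
Joint ranges: [-2.7, 2.7], [-0.37, 2.16], [-1.27, 1.26], [0.24, 2.4], [-1.31, 4.45], [0.19, 1.91], [-2.76, 2.76]. Speed limits (rad/s): [2.39, 2.39, 3.14, 3.14, 3.14, 3.14, 3.14].

## Interface

Orientations are given as a rotation vector (axis times angle).
In Python, from bench import * gives the robot as it stands.
- The arm moves only by the tool send_rows, never from a script. Its argument "moves" is a list of rows, each a list of 3 entries, a list of its own where there are three numbers: the shift along the tool's x, y, z normalised to -1 to 1, where 1 is 0.15 m, then the turn, a rotation vector about the tool's x, y, z normalised to -1 to 1, where 1 is pi rad, then the closure, from 0 (fully open) to 1 (shut). A call has 1 to 12 rows; each row shifts and turns the commanded pose from where the row before left it, along the tool's axes as they then stand; what a row does not reach is not made up. A row lasts 1/12 s, in which the tool goes at most 41.7 mm and 7.16 degrees, less where a joint would pass 70% of its speed; a pose out of reach is approached as far as the arm can. A call with a number of a shift or a turn outside -1 to 1 is refused whole. A call with a gripper value outside its range is refused whole. The fingers move at their own pace and stop on an object; the grip force is fixed at half the most. Time passes only in rows, so rows that do not move let the fingers close. It gives the time, the measured TCP pose, the force and the opening at its end, in the units of the state.
- read_state(): the state, without advancing time (a new reading comes with each control period).
- snapshot(name): name is "scene" or "top"; returns the picture (384x512x3 uint8, blue, green, red); there is no depth.
- camera_info(name): a dict with "K" (3x3 intrinsics, pixels), "position" and "rotation" of the camera in the world. Camera axes: x right, y up, looking along -z (the intrinsics and any distortion apply to the point x, -y, -z); pixel columns grow to the right and rows downward; lengths in m; the calibration is good to about 2 mm. A picture is of the moment at which its call begins. camera_info takes no time and is no camera call.
- sign_off(): hands the job in, once; it reports no verdict.
The state is a dict: "t": time; "qpos": joint angles; "qvel": joint speeds; "effort": joint torques, N m; "tcp_pos": TCP position; "eef_rot": TCP orientation; "ft_force": force on the tool from outside, world axes, zero at the start; "moment": the same for the moment, N m; "width": finger opening in m.
Only numpy, scipy, OpenCV 4.12 (cv2) and the standard library are available. Lean on these libraries where they do the work, as an engineer would, in place of code of your own. Each camera call takes 0.05 s, during which the arm holds its last target.

## Working session

There is one attempt and no reset: what is moved stays moved. The work goes in short steps, Python scripts to look and compute and a tool call to move; the robot and the scene stay as the last step left them, time stands still between calls to the robot, and variables do not carry over. Pictures are saved under pics/ and viewed, and the job is handed in when it is done.

Besides the shell and the picture viewer there is one more tool, called after "Emit:" in YAML: its name, and indented under it one key for each argument. send_rows: Moves the arm, as the interface text tells. Its arguments: {"type":"object","properties":{"moves":{"type":"array"}},"required":["moves"]}

```bash
mkdir -p pics; ls; python3 - <<'E'
from bench import *
import cv2
print(read_state())
for n in("scene","top"):
    cv2.imwrite(f"pics/{n}0.png",snapshot(n)); print(n,camera_info(n))
E
```

```text
pics
{'t': 0.0, 'qpos': array([-1.35319318,  0.53720184, -0.00446096,  1.53885299,  0.00257919,
        1.06726587, -0.07120039]), 'qvel': array([ 1.98213327e-03,  9.15483319e-04,  6.67065097e-04,  2.16034764e-03,
       -3.72704849e-05, -1.28877621e-03, -2.29751987e-03]), 'effort': array([-6.21174331e-05, -5.83387220e+01,  1.04872473e+00, -2.59114641e+01,
        1.23990665e-02,  9.43516701e-03, -3.61201927e-06]), 'tcp_pos': array([0.18182107, 0.62336645, 0.20589762]), 'eef_rot': array([-4.44155932e-01, -3.10988687e+00,  2.69552942e-03]), 'ft_force': array([ 0.69505557, -0.53531384, -0.58172704]), 'moment': array([-0.04017716, -0.01592193,  0.04985458]), 'width': 0.08532899089523548}
scene {'K': array([[422.27399591,   0.        , 254.31964924],
       [  0.        , 422.27399591, 194.60001889],
       [  0.        ,   0.        ,   1.        ]]), 'position': array([1.10263245, 0.07036012, 0.60389851]), 'rotation': array([0.60456826, 0.71024476, 1.58589959])}
top {'K': array([[349.78082869,   0.        , 257.63812067],
       [  0.        , 349.78082869, 194.69121371],
       [  0.        ,   0.        ,   1.        ]]), 'position': array([ 0.51598791, -0.01872382,  0.77393829]), 'rotation': array([ 0.04913519, -0.04714743, -1.55119857])}
```

View pics/scene0.png

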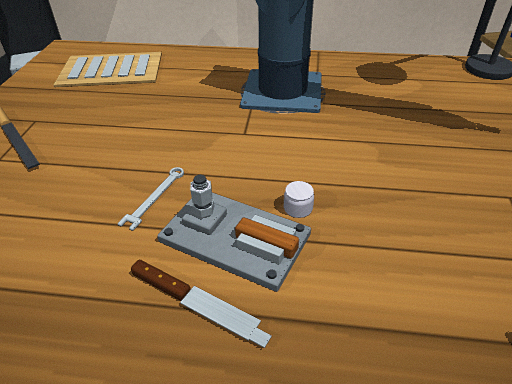

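View pics/top0.png

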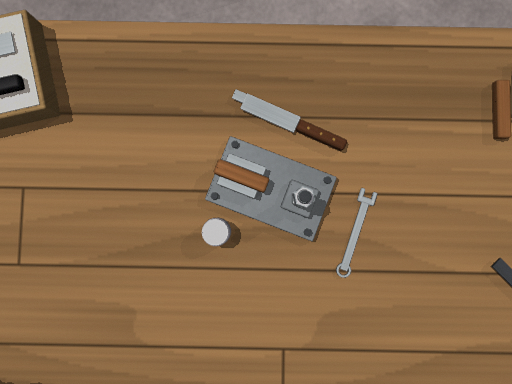

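The scene view shows the stud and nuts at about (201,190). In the top view they are at about (305,197), with the spanner to the right, the tin at (216,232) and the knife above. I'll enlarge both.

```bash
cat > h.py <<'E'
import numpy as np, cv2
from scipy.spatial.transform import Rotation as R
from bench import *
def proj(n,P):
    c=camera_info(n); p=(np.atleast_2d(P)-c["position"])@R.from_rotvec(c["rotation"]).as_matrix()
    p=p*[1,-1,-1]; q=p@c["K"].T; return q[:,:2]/q[:,2:]
def back(n,uv,z):
    c=camera_info(n); d=np.linalg.inv(c["K"])@[uv[0],uv[1],1]; d=R.from_rotvec(c["rotation"]).as_matrix()@(d*[1,-1,-1])
    return c["position"]+d*(z-c["position"][2])/d[2]
E
python3 - <<'E'
import cv2
a=cv2.imread("pics/scene0.png")[165:245,155:255]; cv2.imwrite("pics/s0c.png",cv2.resize(a,None,fx=7,fy=7,interpolation=cv2.INTER_CUBIC))
a=cv2.imread("pics/top0.png")[130:245,200:345]; cv2.imwrite("pics/t0c.png",cv2.resize(a,None,fx=5,fy=5,interpolation=cv2.INTER_CUBIC))
E
```

```text
(no output)
```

View pics/s0c.png

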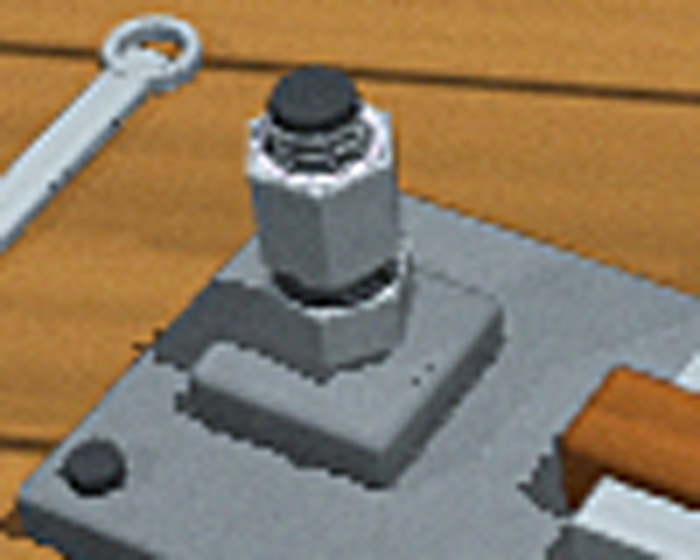

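View pics/t0c.png

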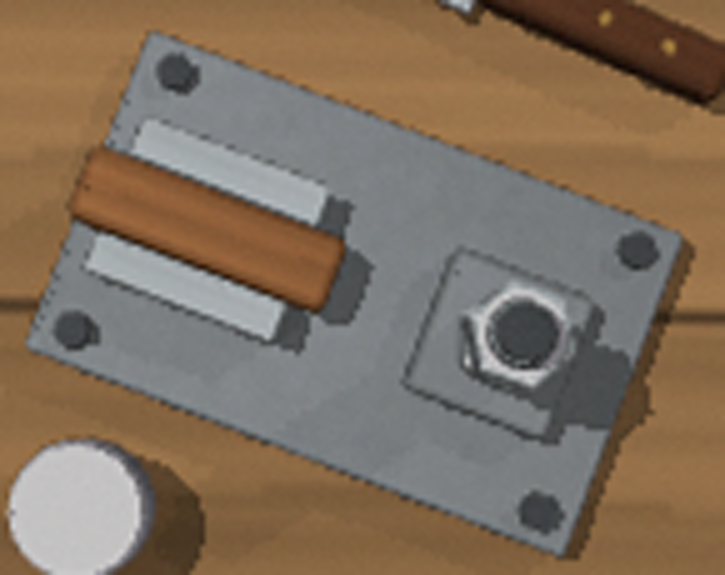

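```bash
python3 - <<'E'
from h import *
from scipy.optimize import least_squares
c=np.array([(152,32),(688,237),(572,556),(30,345)])/5+[199.6,129.6]
W=np.array([back("top",p,.02) for p in c]); print(W)
L=np.array([(.075,.19),(.075,-.06),(-.075,-.06),(-.075,.19)])
def f(p):
    r=R.from_euler('z',p[2]).as_matrix()[:2,:2]; return ((L@r.T+p[:2])-W[:,:2]).ravel()
s=least_squares(f,[.5,-.1,-.35]);print(s.x,np.degrees(s.x[2]),s.fun)
print(back("top",(304.8,196),.125),back("scene",(199.9,177.1),.125))
st=back("top",(304.8,196),.125)[:2]
# nut top corners scene/top with guess
for n,uv in(("tin",(215.5,231.5)),):print(n,back("top",uv,.05))
for z in (.06,.08,.1,.11):print(z,proj("scene",[*st,z]),proj("top",[*st,z]))
E
```

```text
[[ 0.68951484  0.04542595  0.02      ]
 [ 0.60403456 -0.18888638  0.02      ]
 [ 0.46573777 -0.13991343  0.02      ]
 [ 0.55177956  0.09480697  0.02      ]]
[ 0.55557447 -0.10823596 -0.3484258 ] -19.963327636936427 [ 0.00142252 -0.00068515  0.00154814 -0.00135066 -0.00114176  0.00088918
 -0.0018289   0.00114662]
[ 0.55514247 -0.10518482  0.125     ] [ 0.54957308 -0.1051461   0.125     ]
tin [0.4828984  0.06797724 0.05      ]
0.06 [[202.72567156 205.78542405]] [[300.5413638  197.83492738]]
0.08 [[201.67470353 197.9059901 ]] [[301.76701521 197.30682843]]
0.1 [[200.58633438 189.74614833]] [[303.06517038 196.74748963]]
0.11 [[200.02749488 185.55635488]] [[303.74347751 196.45522603]]
```

```bash
python3 - <<'E'
import cv2,numpy as np
a=cv2.imread("pics/scene0.png")[172:222,185:220]; a=cv2.resize(a,None,fx=12,fy=12,interpolation=cv2.INTER_LANCZOS4)
b=cv2.imread("pics/top0.png")[180:212,288:320]; b=cv2.resize(b,None,fx=12,fy=12,interpolation=cv2.INTER_LANCZOS4)
o=np.zeros((600,804,3),np.uint8);o[:,:420]=a;o[:384,420:]=b
cv2.imwrite("pics/z0.png",o)
E
```

```text
(no output)
```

View pics/z0.png

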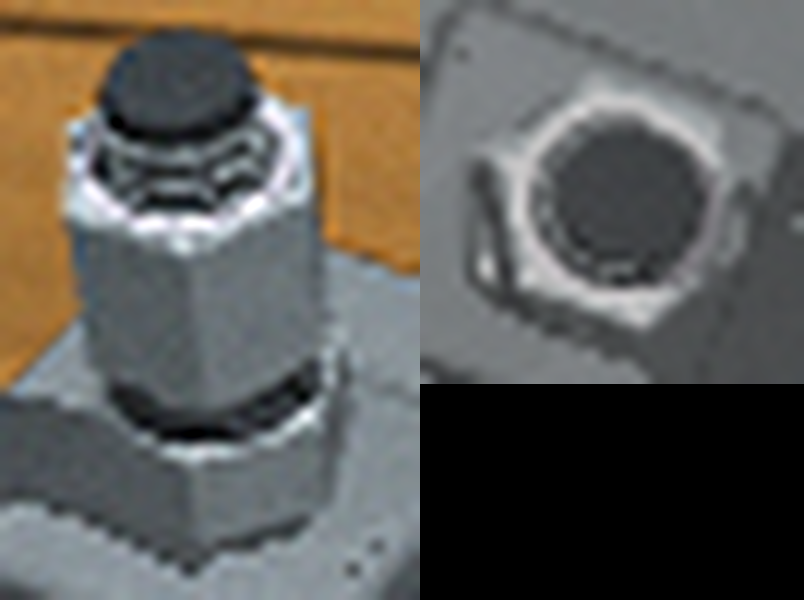

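```bash
cat > fit.py <<'E'
from h import *
from scipy.optimize import least_squares
S=lambda u,v:(185+u/12-.5,172+v/12-.5)
T=lambda u,v:(288+(u-420)/12-.5,180+v/12-.5)
def hexa(x,y,z,yaw):
    a=yaw+np.radians(30+60*np.arange(6)); return np.c_[x+.0208*np.cos(a),y+.0208*np.sin(a),0*a+z]
def fit(obs,h,p0):
    # obs: (view,px,level)
    def f(p):
        r=[]
        for v,px,l in obs:
            P=hexa(p[0],p[1],p[2]+l*h,p[3]); q=proj(v,P)+(p[4:6] if v=="scene" else 0)
            d=q-np.array(px); r+=list(d[np.argmin((d**2).sum(1))])
        return np.r_[r,p[4:6]*.3]
    best=min((least_squares(f,[*p0,y,0,0]) for y in np.radians(np.arange(-30,30,5))),key=lambda s:s.cost)
    return best
E
python3 - <<'E'
from fit import *
o=[("scene",S(192,248),1),("scene",S(205,410),0),("scene",S(66,212),1),("scene",S(92,375),0),("scene",S(318,205),1),("scene",S(325,365),0),
("top",T(597,75),1),("top",T(725,128),1),("top",T(645,328),1),("top",T(492,155),1)]
s=fit(o,.032,[.553,-.106,.078]);print(s.x,np.degrees(s.x[3]),s.cost,np.round(s.fun,1))
o=[("scene",S(190,462),1),("scene",S(192,572),0),("scene",S(338,400),1),("scene",S(310,528),0)]
s2=fit(o,.018,[s.x[0],s.x[1],.05]);print(s2.x,np.degrees(s2.x[3])%60,s2.cost)
im=np.full((600,804,3),0,np.uint8)
im=cv2.imread("pics/z0.png")
for p,h,c in((s.x,.032,(0,0,255)),):
  for l in(0,h):
    H=hexa(*p[:2],p[2]+l,p[3])
    q=proj("scene",H)+p[4:6];q=(q+.5-[185,172])*12;cv2.polylines(im,[q.astype(int)],True,c)
    q=proj("top",H);q=(q+.5-[288,180])*12+[420,0];cv2.polylines(im,[q.astype(int)],True,c)
cv2.imwrite("pics/z1.png",im)
E
```

```text
Traceback (most recent call last):
  File "fit.py", line 15, in fit
    best=min((least_squares(f,[*p0,y,0,0]) for y in np.radians(np.arange(-30,30,5))),key=lambda s:s.cost)
  File "fit.py", line 15, in <genexpr>
    best=min((least_squares(f,[*p0,y,0,0]) for y in np.radians(np.arange(-30,30,5))),key=lambda s:s.cost)
              ~~~~~~~~~~~~~^^^^^^^^^^^^^^^
  File "fit.py", line 12, in f
    P=hexa(p[0],p[1],p[2]+l*h,p[3]); q=proj(v,P)+(p[4:6] if v=="scene" else 0)
                                       ~~~~^^^^^
  File "h.py", line 5, in proj
    c=camera_info(n); p=(np.atleast_2d(P)-c["position"])@R.from_rotvec(c["rotation"]).as_matrix()
ValueError: time passes only in moves, steps and waits
```

Too many calls to camera_info, so I'll cache it.

```bash
python3 - <<'E'
s=open('h.py').read().replace('def proj','import functools\n_ci=camera_info\n@functools.cache\ndef camera_info(n): return _ci(n)\ndef proj',1);open('h.py','w').write(s)
E
cat > run1.py <<'E'
from fit import *
o=[("scene",S(192,248),1),("scene",S(205,410),0),("scene",S(66,212),1),("scene",S(92,375),0),("scene",S(318,205),1),("scene",S(325,365),0),
("top",T(597,75),1),("top",T(725,128),1),("top",T(645,328),1),("top",T(492,155),1)]
s=fit(o,.032,[.553,-.106,.078]);print(s.x,np.degrees(s.x[3]),s.cost,np.round(s.fun,1))
o=[("scene",S(190,462),1),("scene",S(192,572),0),("scene",S(338,400),1),("scene",S(310,528),0)]
s2=fit(o,.018,[s.x[0],s.x[1],.05]);print(s2.x,np.degrees(s2.x[3])%60,s2.cost)
im=cv2.imread("pics/z0.png")
for p,h,c in((s.x,.032,(0,0,255)),):
  for l in(0,h):
    H=hexa(*p[:2],p[2]+l,p[3])
    q=proj("scene",H)+p[4:6];q=(q+.5-[185,172])*12;cv2.polylines(im,[q.astype(int)],True,c)
    q=proj("top",H);q=(q+.5-[288,180])*12+[420,0];cv2.polylines(im,[q.astype(int)],True,c)
cv2.imwrite("pics/z1.png",im)
E
python3 run1.py
```

```text
[ 0.55498053 -0.10570549  0.07984619 -0.34950459  0.97364795  0.20045775] -20.02513807783065 1.2169271387769103 [-0.5  0.6  0.3  0.3  0.1  0.  -0.  -0.4 -0.4 -0.2  0.5 -0.3  0.1 -0.1
 -0.3 -0.5 -0.3  0.5  0.4  0.1  0.3  0.1]
[ 0.44395957 -0.13827045 -0.06646357  0.33990308 -0.05710113  0.28759046] 19.475011933433816 3.54519637380731
```

View pics/z1.png

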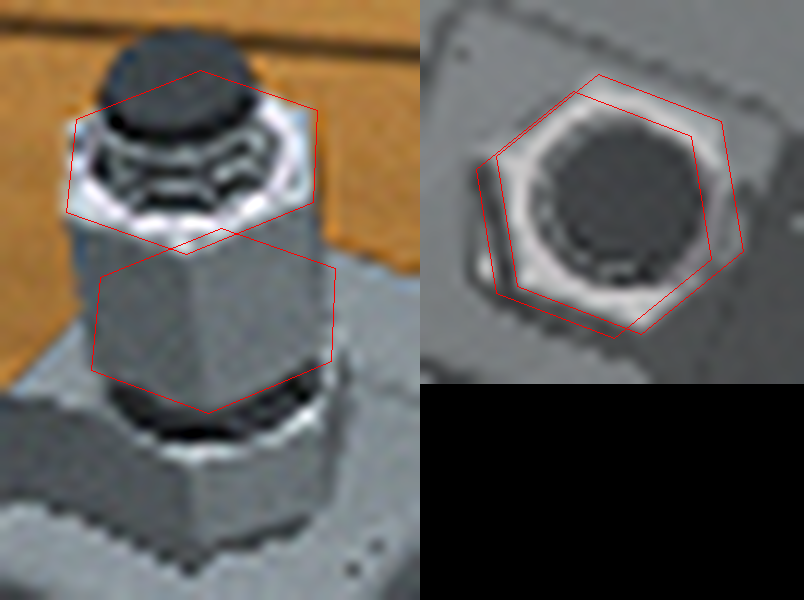

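The fit puts the stud axis at about (0.555,-0.106), which agrees with the jig corners. The lock nut's underside is at z≈0.080, its top at 0.112, and its yaw is -20° (mod 60). Next I'll move over it, staying high.

```bash
cat > go.py <<'E'
from h import *
def go(x,y,z,yd=None):
    s=read_state(); Rm=R.from_rotvec(s['eef_rot']).as_matrix()
    d=Rm.T@(np.array([x,y,z])-s['tcp_pos'])/.15
    print('t',round(s['t'],2),'tcp',s['tcp_pos'].round(4),'w',round(s['width'],4),'q',s['qpos'].round(3))
    print('tooly az',np.degrees(np.arctan2(Rm[1,1],Rm[0,1])).round(2),'z',Rm[:,2].round(4),'F',s['ft_force'].round(2),'M',s['moment'].round(3))
    print('shift norm',d.round(4))
E
python3 -c "
from go import *
go(.5545,-.106,.2)"
```

```text
t 0.1 tcp [0.1818 0.6234 0.206 ] w 0.0855 q [-1.353  0.537 -0.004  1.539  0.003  1.067 -0.071]
tooly az 73.74 z [-3.0e-04 -1.6e-03 -1.0e+00] F [0.03 0.61 0.35] M [0.043 0.022 0.005]
shift norm [-3.7464 -3.9727  0.0467]
```

Emit:
send_rows:
  moves:
    - [[-0.1873,-0.1986,0],[0,0,0],0]
    - [[-0.1873,-0.1986,0],[0,0,0],0]
    - [[-0.1873,-0.1986,0],[0,0,0],0]
    - [[-0.1873,-0.1986,0],[0,0,0],0]
    - [[-0.1873,-0.1986,0],[0,0,0],0]
    - [[-0.1873,-0.1986,0],[0,0,0],0]
    - [[-0.1873,-0.1986,0],[0,0,0],0]
    - [[-0.1873,-0.1986,0],[0,0,0],0]
    - [[-0.1873,-0.1986,0],[0,0,0],0]
    - [[-0.1873,-0.1986,0],[0,0,0],0]

```text
t: 0.93
tcp_pos: [0.3686, 0.2573, 0.2067]
eef_rot: [-0.444, -3.11, 0.0]
ft_force: [0.4, 0.3, -0.0]
width: 0.0855
```

```bash
python3 -c "
from go import *
go(.5545,-.106,.2)"
```

```text
t 0.93 tcp [0.3686 0.2573 0.2067] w 0.0855 q [-0.829  0.192  0.134  2.052 -0.033  0.9    0.611]
tooly az 73.75 z [-2.e-04 -0.e+00 -1.e+00] F [ 0.37  0.29 -0.04] M [-0.051 -0.065  0.033]
shift norm [-1.8676 -1.9786  0.0447]
```

Emit:
send_rows:
  moves:
    - [[-0.1868,-0.1979,0],[0,0,0],0]
    - [[-0.1868,-0.1979,0],[0,0,0],0]
    - [[-0.1868,-0.1979,0],[0,0,0],0]
    - [[-0.1868,-0.1979,0],[0,0,0],0]
    - [[-0.1868,-0.1979,0],[0,0,0],0]
    - [[-0.1868,-0.1979,0],[0,0,0],0]
    - [[-0.1868,-0.1979,0],[0,0,0],0]
    - [[-0.1868,-0.1979,0],[0,0,0],0]
    - [[-0.1868,-0.1979,0],[0,0,0],0]
    - [[-0.1868,-0.1979,0],[0,0,0],0]

```text
t: 1.77
tcp_pos: [0.5545, -0.1059, 0.2065]
eef_rot: [-0.444, -3.11, -0.0]
ft_force: [1.2, 0.2, -0.1]
width: 0.0857
```

Emit:
send_rows:
  moves:
    - [[0,0,0],[0,0,-0.0365],0]
    - [[0,0,0],[0,0,-0.0365],0]
    - [[0,0,0],[0,0,-0.0365],0]
    - [[0,0,0],[0,0,-0.0365],0]
    - [[0,0,0],[0,0,0],0]
    - [[0,0,0],[0,0,0],0]

```text
t: 2.27
tcp_pos: [0.5539, -0.1041, 0.2065]
eef_rot: [0.269, -3.13, -0.0]
ft_force: [-0.2, -0.1, -0.3]
width: 0.0855
```

```bash
python3 -c "
from go import *
go(.5545,-.106,.15)
cv2.imwrite('pics/s2.png',snapshot('scene'));a=snapshot('top');cv2.imwrite('pics/t2.png',a)"
```

```text
t 2.27 tcp [ 0.5539 -0.1041  0.2065] w 0.0855 q [-0.1    0.396  0.266  1.785 -0.123  0.978  1.958]
tooly az 99.82 z [-5.e-04  2.e-04 -1.e+00] F [-0.24 -0.09 -0.32] M [-0.02  -0.009 -0.042]
shift norm [-0.0019 -0.0131  0.377 ]
```

View pics/s2.png

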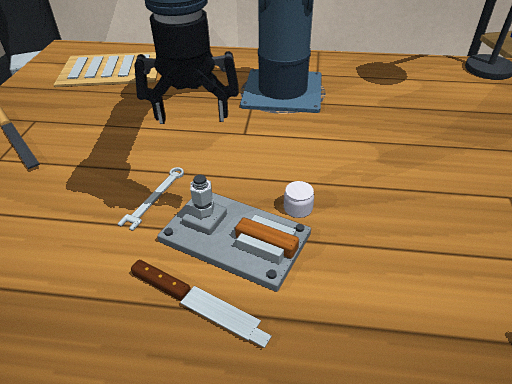

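```bash
python3 -c "
from go import *
print(proj('scene',[[.5539,-.1041,.2065],[.5539,-.1041,.2195]]),proj('top',[.5539,-.1041,.2065]))"
```

```text
[[194.89935156 140.49469826]
 [194.0210953  133.82463643]] [[310.83797443 193.85756205]]
```

View pics/t2.png

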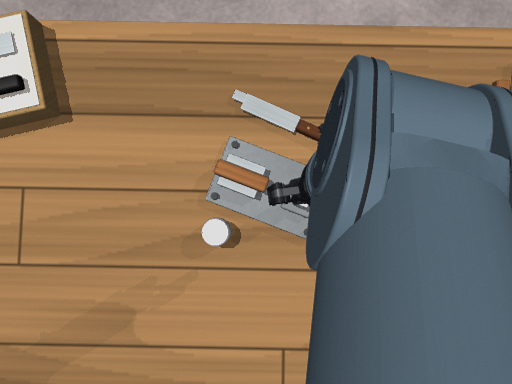

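```bash
python3 - <<'E'
from go import *
a=cv2.imread('pics/s2.png')
for p in proj('scene',[[.5539,-.1041,.2065],[.5539,-.1041,.2195]]): cv2.circle(a,tuple(int(round(v)) for v in p),1,(0,0,255),-1)
# tips: +-0.0425 along az 99.8
d=np.array([np.cos(np.radians(99.8)),np.sin(np.radians(99.8)),0])
for s in(-1,1):
  q=proj('scene',np.array([.5539,-.1041,.2195])+s*.0425*d)[0];print(q);cv2.circle(a,tuple(int(round(v)) for v in q),1,(0,255,0),-1)
cv2.imwrite('pics/s2c.png',cv2.resize(a[30:215,120:260],None,fx=3.2,fy=3.2,interpolation=cv2.INTER_CUBIC))
E
```

```text
[167.47969271 134.75073313]
[220.49122218 132.90102673]
```

View pics/s2c.png

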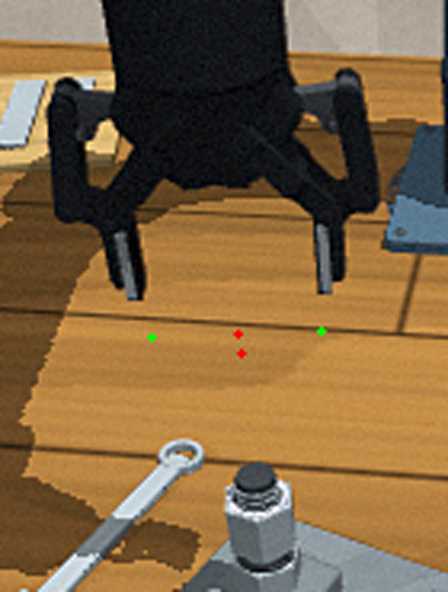

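The open fingertips appear at (163,123) and (222,121), about 11 px higher than I expected. I'll shut the gripper in free air to check where the tips really are.

Emit:
send_rows:
  moves:
    - [[0,0,0],[0,0,0],1]
    - [[0,0,0],[0,0,0],1]
    - [[0,0,0],[0,0,0],1]
    - [[0,0,0],[0,0,0],1]
    - [[0,0,0],[0,0,0],1]
    - [[0,0,0],[0,0,0],1]
    - [[0,0,0],[0,0,0],1]
    - [[0,0,0],[0,0,0],1]
    - [[0,0,0],[0,0,0],1]
    - [[0,0,0],[0,0,0],1]

```text
t: 3.2
tcp_pos: [0.5542, -0.1041, 0.2068]
eef_rot: [-0.274, 3.13, 0.0]
ft_force: [0.7, -0.1, 0.1]
width: -0.0002
```

```bash
python3 - <<'E'
from go import *
go(.5545,-.106,.15)
p=read_state()['tcp_pos'];a=snapshot('scene')
print(proj('scene',p))
cv2.imwrite('pics/s3c.png',cv2.resize(a[30:215,120:260],None,fx=3.2,fy=3.2,interpolation=cv2.INTER_CUBIC))
E
```

```text
t 3.2 tcp [ 0.5542 -0.1041  0.2068] w -0.0002 q [-0.1    0.395  0.266  1.784 -0.122  0.978  1.961]
tooly az 100.01 z [ 0.  0. -1.] F [ 0.66 -0.11  0.12] M [-0.014  0.034 -0.006]
shift norm [ 1.000e-04 -1.300e-02  3.787e-01]
[[194.84902174 140.44352336]]
```

View pics/s3c.png

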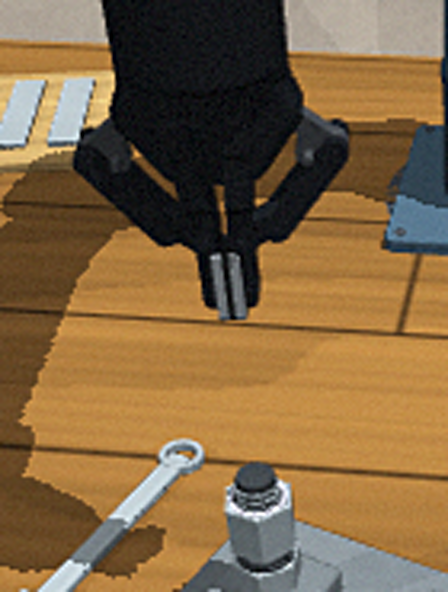

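```bash
python3 - <<'E'
from go import *
a=cv2.imread('pics/t2.png')
p=np.array([.5539,-.1041,.2195]);d=np.array([np.cos(np.radians(99.8)),np.sin(np.radians(99.8)),0]);e=np.array([d[1],-d[0],0])
for nm,o in(('base',[0,0,0]),('up20',[0,0,.02]),('x-20',[-.02,0,0])):
  print(nm,proj('top',np.array([p+np.array(o)+s*d+w*e for s in(.0425,.057) for w in(-.011,.011)])).round(1).tolist(), proj('scene',p+np.array(o)-[0,0,.013]))
cv2.imwrite('pics/t2c.png',cv2.resize(a[160:230,240:330],None,fx=7,fy=7,interpolation=cv2.INTER_CUBIC))
E
```

```text
base [[286.7, 204.2], [284.6, 190.5], [277.7, 205.6], [275.5, 191.9]] [[194.89935156 140.49469826]]
up20 [[287.8, 203.8], [285.6, 189.6], [278.4, 205.2], [276.2, 191.0]] [[193.53871738 130.16113787]]
x-20 [[286.6, 216.9], [284.4, 203.1], [277.5, 218.3], [275.3, 204.5]] [[197.6902949  133.55475267]]
```

View pics/t2c.png

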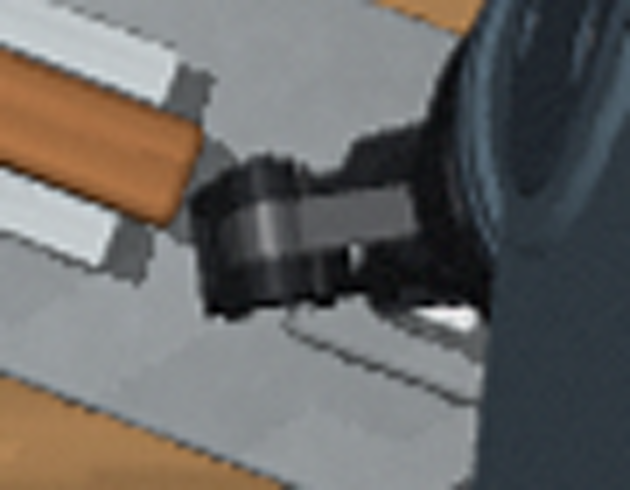

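The visible tips sit about 20 mm above the stated TCP, while laterally things agree. I'll reopen, descend to TCP z≈0.092 and check visually before closing.

Emit:
send_rows:
  moves:
    - [[0,-0.013,0],[0,0,0],0]
    - [[0,0,0],[0,0,0],0]
    - [[0,0,0],[0,0,0],0]
    - [[0,0,0],[0,0,0],0]
    - [[0,0,0],[0,0,0],0]
    - [[0,0,0.15],[0,0,0],0]
    - [[0,0,0.15],[0,0,0],0]
    - [[0,0,0.15],[0,0,0],0]
    - [[0,0,0.15],[0,0,0],0]
    - [[0,0,0.15],[0,0,0],0]
    - [[0,0,0],[0,0,0],0]
    - [[0,0,0],[0,0,0],0]

```text
t: 4.25
tcp_pos: [0.5538, -0.1059, 0.0937]
eef_rot: [0.274, -3.127, -0.001]
ft_force: [0.7, -0.0, -0.2]
width: 0.0855
```

```bash
python3 - <<'E'
from go import *
go(.5545,-.106,.091)
a=snapshot('scene')
cv2.imwrite('pics/s4c.png',cv2.resize(a[90:235,130:270],None,fx=4,fy=4,interpolation=cv2.INTER_CUBIC))
E
```

```text
t 4.25 tcp [ 0.5538 -0.1059  0.0937] w 0.0855 q [-0.064  0.55   0.229  1.864 -0.175  0.749  2.006]
tooly az 100.02 z [-2.3e-03  2.0e-04 -1.0e+00] F [ 0.67 -0.01 -0.16] M [-0.037 -0.078 -0.001]
shift norm [-0.0048 -0.0015  0.0183]
```

View pics/s4c.png

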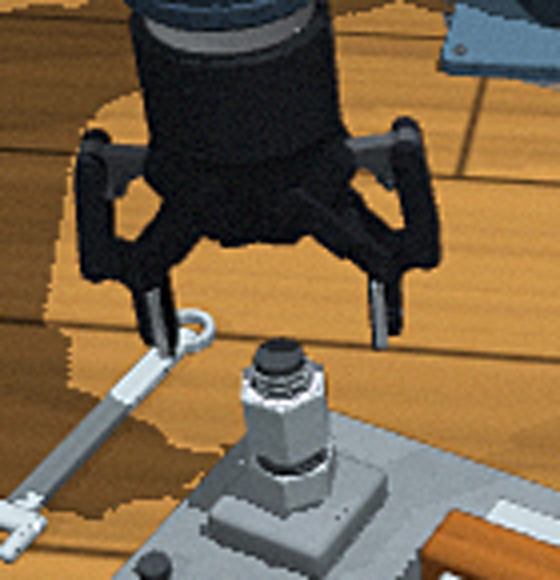

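```bash
python3 - <<'E'
from go import *
a=snapshot('top')
cv2.imwrite('pics/t4c.png',cv2.resize(a[160:230,240:330],None,fx=7,fy=7,interpolation=cv2.INTER_CUBIC))
E
```

```text
(no output)
```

View pics/t4c.png

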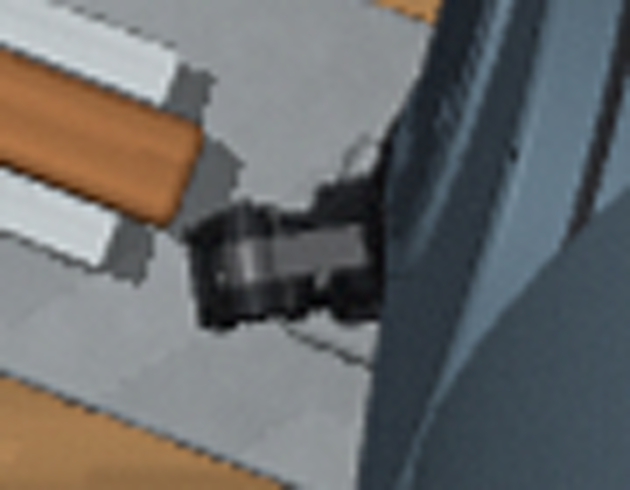

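```bash
python3 - <<'E'
from go import *
def tri(t,s):
  f=lambda X:np.r_[proj('top',X)[0]-t,proj('scene',X)[0]-s]
  from scipy.optimize import least_squares
  r=least_squares(f,[.55,-.05,.15]);print(r.x.round(4),r.fun.round(2))
for s in((238,153),(239,157),(236,157)):tri((268.8,198.4),s)
d=np.array([np.cos(np.radians(100)),np.sin(np.radians(100)),0])
print([(.5538,-.1059,0)+k*d for k in(.0425,.057,.07)])
E
```

```text
[ 0.5464 -0.036   0.1813] [-0.42  0.06 -0.41  0.  ]
[ 0.5467 -0.0354  0.1732] [-0.9   0.13 -0.89  0.  ]
[ 0.5471 -0.0379  0.1733] [ 0.58 -0.08  0.57 -0.  ]
[array([ 0.54641995, -0.06404567,  0.        ]), array([ 0.54390205, -0.04976596,  0.        ]), array([ 0.54164463, -0.03696346,  0.        ])]
```

Triangulation confirms x/y is right, so the tips do look about 20 mm high. Closing at this height will show what the pads meet: a 36 mm width means the nut, 24 mm means the stud.

Emit:
send_rows:
  moves:
    - [[-0.005,-0.001,0.018],[0,0,0],0.2]
    - [[0,0,0],[0,0,0],0.4]
    - [[0,0,0],[0,0,0],0.5]
    - [[0,0,0],[0,0,0],0.6]
    - [[0,0,0],[0,0,0],0.7]
    - [[0,0,0],[0,0,0],1]
    - [[0,0,0],[0,0,0],1]
    - [[0,0,0],[0,0,0],1]
    - [[0,0,0],[0,0,0],1]

```text
t: 5.1
tcp_pos: [0.5553, -0.105, 0.0923]
eef_rot: [0.275, -3.129, -0.002]
ft_force: [-2.3, 2.1, 6.4]
width: 0.0199
```

```bash
python3 - <<'E'
from go import *
go(.5545,-.106,.091)
a=snapshot('scene')
cv2.imwrite('pics/s5c.png',cv2.resize(a[90:235,130:270],None,fx=4,fy=4,interpolation=cv2.INTER_CUBIC))
E
```

```text
t 5.1 tcp [ 0.5553 -0.105   0.0923] w 0.0199 q [-0.064  0.553  0.227  1.863 -0.177  0.745  2.007]
tooly az 100.05 z [-2.0e-04  1.4e-03 -1.0e+00] F [-2.28  2.09  6.39] M [ 0.712  0.535 -0.025]
shift norm [ 0.0064 -0.0058  0.0084]
```

View pics/s5c.png

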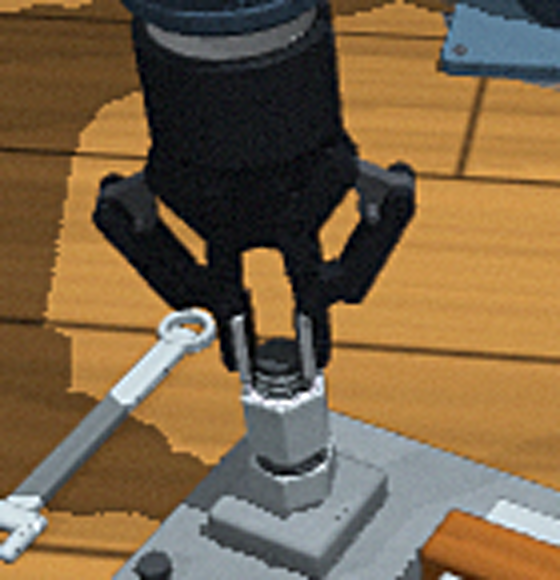

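The pads met the stud (width 20 mm), with the tips just above the nut's top face, so the real tips are about 18–20 mm above the reported TCP. I'll open, go down 17 mm and look before closing.

Emit:
send_rows:
  moves:
    - [[0,0,0],[0,0,0],0.2]
    - [[0,0,0],[0,0,0],0.2]
    - [[0,0,0],[0,0,0],0.2]
    - [[0,0,0],[0,0,0],0.2]
    - [[0,0,0],[0,0,0],0.2]
    - [[0,0,0],[0,0,0],0.2]
    - [[0,0,0.04],[0,0,0],0.2]
    - [[0,0,0.04],[0,0,0],0.2]
    - [[0,0,0.03],[0,0,0],0.2]
    - [[0,0,0],[0,0,0],0.2]

```text
t: 5.98
tcp_pos: [0.5542, -0.1058, 0.0737]
eef_rot: [0.274, -3.127, -0.001]
ft_force: [0.1, -0.8, -0.9]
width: 0.0679
```

```bash
python3 - <<'E'
from go import *
go(.555,-.1055,.075)
a=snapshot('scene')
cv2.imwrite('pics/s6c.png',cv2.resize(a[90:235,130:270],None,fx=4,fy=4,interpolation=cv2.INTER_CUBIC))
E
```

```text
t 5.98 tcp [ 0.5542 -0.1058  0.0737] w 0.0679 q [-0.057  0.581  0.22   1.871 -0.184  0.711  2.014]
tooly az 100.02 z [-2.4e-03  3.0e-04 -1.0e+00] F [ 0.09 -0.76 -0.9 ] M [ 0.095  0.033 -0.004]
shift norm [-0.0053  0.001  -0.0089]
```

View pics/s6c.png

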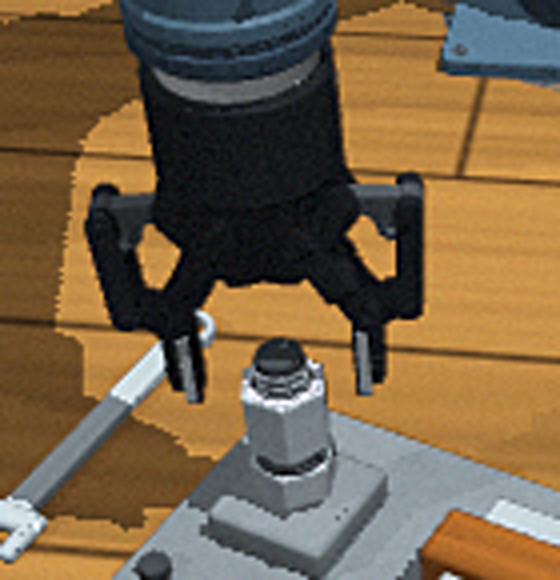

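The tips now stand below the nut's top face and straddle it. Closing.

Emit:
send_rows:
  moves:
    - [[0,0,0],[0,0,0],0.35]
    - [[0,0,0],[0,0,0],0.45]
    - [[0,0,0],[0,0,0],0.55]
    - [[0,0,0],[0,0,0],0.65]
    - [[0,0,0],[0,0,0],1]
    - [[0,0,0],[0,0,0],1]
    - [[0,0,0],[0,0,0],1]
    - [[0,0,0],[0,0,0],1]

```text
t: 6.7
tcp_pos: [0.5554, -0.1051, 0.0759]
eef_rot: [-0.275, 3.129, 0.002]
ft_force: [-1.9, 2.5, 6.0]
width: 0.0342
```

```bash
python3 - <<'E'
from go import *
go(.555,-.1055,.075)
a=snapshot('scene')
cv2.imwrite('pics/s7c.png',cv2.resize(a[150:230,165:240],None,fx=7,fy=7,interpolation=cv2.INTER_CUBIC))
E
```

```text
t 6.7 tcp [ 0.5554 -0.1051  0.0759] w 0.0342 q [-0.057  0.578  0.22   1.87  -0.185  0.713  2.014]
tooly az 100.04 z [ 2.0e-04  1.2e-03 -1.0e+00] F [-1.89  2.49  6.01] M [ 0.508  0.513 -0.071]
shift norm [ 0.0032 -0.0021  0.0057]
```

View pics/s7c.png

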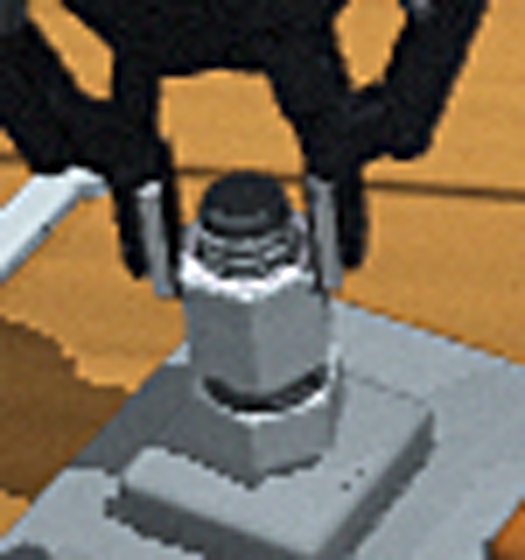

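The nut is gripped, with the width near 36 mm and the tips about 12 mm below its top. Now turning clockwise, following the thread (z shift = 0.0533 × turn).

Emit:
send_rows:
  moves:
    - [[0,0,0.0019],[0,0,0.036],1]
    - [[0,0,0.0019],[0,0,0.036],1]
    - [[0,0,0.0019],[0,0,0.036],1]
    - [[0,0,0.0019],[0,0,0.036],1]
    - [[0,0,0.0019],[0,0,0.036],1]
    - [[0,0,0.0019],[0,0,0.036],1]

```text
t: 7.25
tcp_pos: [0.5552, -0.1065, 0.0741]
eef_rot: [0.791, 3.04, -0.0]
ft_force: [-3.1, -0.4, 5.7]
width: 0.0339
```

```bash
python3 -c "
from go import *
go(.555,-.1055,.075);s=read_state();print(s['effort'][6])"
```

```text
t 7.25 tcp [ 0.5552 -0.1065  0.0741] w 0.0339 q [-0.187  0.604  0.398  1.879 -0.338  0.725  1.464]
tooly az 60.83 z [ 0.e+00 -2.e-04 -1.e+00] F [-3.07 -0.43  5.72] M [-0.294  0.722  0.099]
shift norm [ 0.0041  0.0052 -0.0059]
1.3785320520401
```

Emit:
send_rows:
  moves:
    - [[0,0,0.0019],[0,0,0.036],1]
    - [[0,0,0.0019],[0,0,0.036],1]
    - [[0,0,0.0019],[0,0,0.036],1]

```text
t: 7.5
tcp_pos: [0.5547, -0.107, 0.0732]
eef_rot: [-1.294, -2.862, 0.001]
ft_force: [-4.2, -2.6, 6.8]
width: 0.0343
```

```bash
python3 -c "
from go import *
go(.555,-.1055,.075);a=snapshot('scene')
cv2.imwrite('pics/s8c.png',cv2.resize(a[150:230,165:240],None,fx=7,fy=7,interpolation=cv2.INTER_CUBIC))"
```

```text
t 7.5 tcp [ 0.5547 -0.107   0.0732] w 0.0343 q [-0.25   0.623  0.486  1.883 -0.416  0.737  1.193]
tooly az 41.36 z [-7.e-04 -7.e-04 -1.e+00] F [-4.22 -2.6   6.78] M [-0.522  1.043  0.078]
shift norm [ 0.0063  0.0082 -0.0117]
```

View pics/s8c.png

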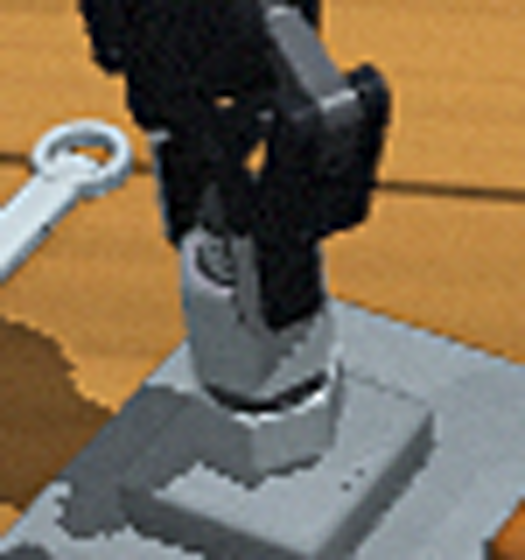

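Emit:
send_rows:
  moves:
    - [[0,0,0.0019],[0,0,0.036],1]
    - [[0,0,0.0019],[0,0,0.036],1]

```text
t: 7.72
tcp_pos: [0.5543, -0.1073, 0.0727]
eef_rot: [-1.608, -2.698, 0.002]
ft_force: [-5.5, -1.9, 7.7]
width: 0.0339
```

Emit:
send_rows:
  moves:
    - [[0,0,0.0016],[0,0,0.03],1]
    - [[0,0,0.0016],[0,0,0.03],1]

```text
t: 7.88
tcp_pos: [0.554, -0.1074, 0.0722]
eef_rot: [-1.854, -2.535, 0.003]
ft_force: [-6.7, -2.0, 8.7]
width: 0.0336
```

```bash
python3 -c "
from go import *
go(.555,-.1055,.075)"
```

```text
t 7.88 tcp [ 0.554  -0.1074  0.0722] w 0.0336 q [-0.323  0.652  0.592  1.888 -0.513  0.759  0.864]
tooly az 17.62 z [-1.9e-03 -7.0e-04 -1.0e+00] F [-6.65 -2.01  8.7 ] M [-0.591  1.51   0.058]
shift norm [ 0.0099  0.0104 -0.0189]
```

Emit:
send_rows:
  moves:
    - [[0,0,0.0016],[0,0,0.03],1]
    - [[0,0,0.0016],[0,0,0.03],1]

```text
t: 8.05
tcp_pos: [0.5536, -0.1075, 0.0717]
eef_rot: [-2.084, -2.349, 0.003]
ft_force: [-7.1, -2.9, 10.8]
width: 0.0339
```

```bash
python3 -c "
from go import *
go(.555,-.1055,.075)"
```

```text
t 8.05 tcp [ 0.5536 -0.1075  0.0717] w 0.0339 q [-0.356  0.667  0.64   1.891 -0.557  0.771  0.714]
tooly az 6.82 z [-2.5e-03 -6.0e-04 -1.0e+00] F [-7.15 -2.93 10.8 ] M [-0.557  1.79   0.078]
shift norm [ 0.012   0.011  -0.0222]
```

Emit:
send_rows:
  moves:
    - [[0,0,0.0016],[0,0,0.03],1]
    - [[0,0,0.0016],[0,0,0.03],1]

```text
t: 8.22
tcp_pos: [0.5532, -0.1075, 0.0712]
eef_rot: [-2.296, -2.142, 0.004]
ft_force: [-8.1, -2.2, 10.5]
width: 0.0342
```

```bash
python3 -c "
from go import *
go(.555,-.1055,.075);a=snapshot('scene')
cv2.imwrite('pics/s9c.png',cv2.resize(a[150:230,165:240],None,fx=7,fy=7,interpolation=cv2.INTER_CUBIC))"
```

```text
t 8.22 tcp [ 0.5532 -0.1075  0.0712] w 0.0342 q [-0.387  0.684  0.687  1.893 -0.601  0.785  0.563]
tooly az -3.99 z [-3.2e-03 -4.0e-04 -1.0e+00] F [-8.07 -2.21 10.54] M [-0.438  2.081  0.061]
shift norm [ 0.0141  0.0112 -0.0256]
```

View pics/s9c.png

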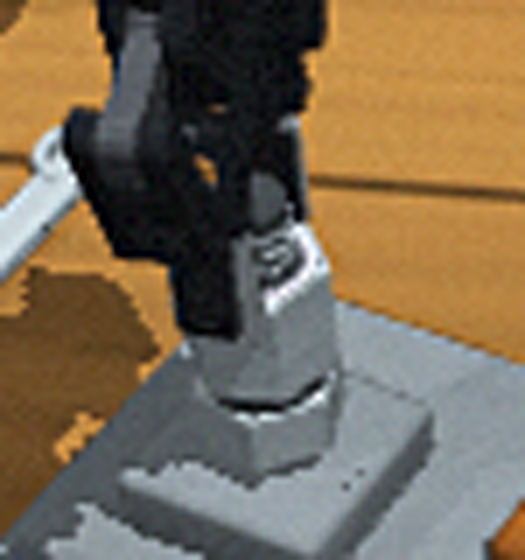

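Still free (Mz≈0.06, sinking at the full lead), with the dark gap closing. I'll add a small lateral relief and continue.

Emit:
send_rows:
  moves:
    - [[0,-0.005,0.0013],[0,0,0.025],1]
    - [[0,-0.005,0.0013],[0,0,0.025],1]

```text
t: 8.43
tcp_pos: [0.5528, -0.1074, 0.0709]
eef_rot: [2.457, 1.957, -0.002]
ft_force: [-4.0, -2.7, 6.0]
width: 0.0339
```

```bash
python3 -c "
from go import *
go(.555,-.1055,.075)"
```

```text
t 8.43 tcp [ 0.5528 -0.1074  0.0709] w 0.0339 q [-0.413  0.697  0.725  1.898 -0.638  0.794  0.439]
tooly az -12.92 z [-0.001 -0.001 -1.   ] F [-4.01 -2.69  6.03] M [-0.589  0.906  0.099]
shift norm [ 0.0159  0.0117 -0.0275]
```

Emit:
send_rows:
  moves:
    - [[0,0,0.0013],[0,0,0.025],1]
    - [[0,0,0.0013],[0,0,0.025],1]

```text
t: 8.6
tcp_pos: [0.5525, -0.1073, 0.0704]
eef_rot: [-2.603, -1.758, 0.003]
ft_force: [-5.2, -2.0, 8.7]
width: 0.0339
```

```bash
python3 -c "
from go import *
go(.555,-.1055,.075)"
```

```text
t 8.6 tcp [ 0.5525 -0.1073  0.0704] w 0.0339 q [-0.437  0.714  0.763  1.899 -0.675  0.808  0.312]
tooly az -21.94 z [-1.6e-03 -7.0e-04 -1.0e+00] F [-5.25 -1.99  8.65] M [-0.466  1.424  0.047]
shift norm [ 0.0174  0.011  -0.0305]
```

Emit:
send_rows:
  moves:
    - [[0,-0.004,0.0013],[0,0,0.025],1]
    - [[0,-0.004,0.0013],[0,0,0.025],1]

```text
t: 8.77
tcp_pos: [0.5521, -0.1072, 0.0701]
eef_rot: [2.732, 1.548, -0.002]
ft_force: [-2.3, -4.2, 4.9]
width: 0.0336
```

```bash
python3 -c "
from go import *
go(.555,-.1055,.075)"
```

```text
t 8.77 tcp [ 0.5521 -0.1072  0.0701] w 0.0336 q [-0.462  0.73   0.801  1.903 -0.711  0.82   0.186]
tooly az -30.94 z [-2.0e-04 -1.7e-03 -1.0e+00] F [-2.34 -4.18  4.9 ] M [-0.771  0.721  0.067]
shift norm [ 0.0193  0.0108 -0.0327]
```

Emit:
send_rows:
  moves:
    - [[0,-0.002,0.0013],[0,0,0.025],1]
    - [[0,-0.002,0.0013],[0,0,0.025],1]

```text
t: 8.93
tcp_pos: [0.5518, -0.107, 0.0697]
eef_rot: [2.845, 1.328, -0.001]
ft_force: [-2.8, -3.7, 5.2]
width: 0.0339
```

```bash
python3 -c "
from go import *
go(.555,-.1055,.075);a=snapshot('scene')
cv2.imwrite('pics/s10c.png',cv2.resize(a[150:230,165:240],None,fx=7,fy=7,interpolation=cv2.INTER_CUBIC))"
```

```text
t 8.93 tcp [ 0.5518 -0.107   0.0697] w 0.0339 q [-0.485  0.747  0.838  1.906 -0.747  0.835  0.058]
tooly az -39.94 z [ 2.0e-04 -2.1e-03 -1.0e+00] F [-2.84 -3.65  5.2 ] M [-0.819  0.632  0.027]
shift norm [ 0.021   0.0101 -0.0355]
```

View pics/s10c.png

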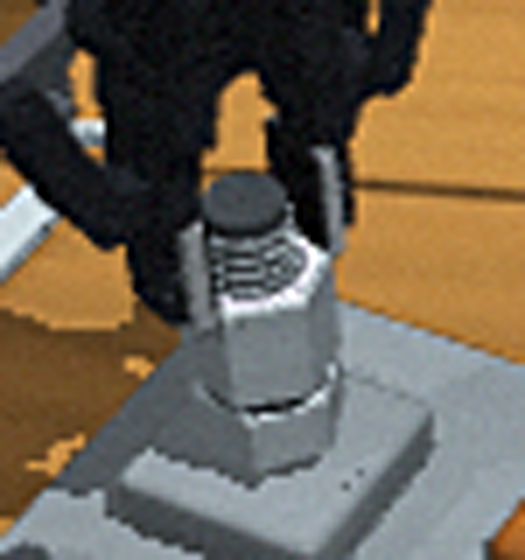

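Emit:
send_rows:
  moves:
    - [[0,0,0.0011],[0,0,0.02],1]
    - [[0,0,0.0011],[0,0,0.02],1]

```text
t: 9.15
tcp_pos: [0.5517, -0.1068, 0.0694]
eef_rot: [2.922, 1.149, -0.001]
ft_force: [-3.3, -3.1, 6.4]
width: 0.0341
```

```bash
python3 -c "
from go import *
go(.555,-.1055,.075)"
```

```text
t 9.15 tcp [ 0.5517 -0.1068  0.0694] w 0.0341 q [-0.502  0.762  0.867  1.907 -0.775  0.848 -0.044]
tooly az -47.07 z [-2.0e-04 -1.6e-03 -1.0e+00] F [-3.33 -3.15  6.4 ] M [-0.62   0.861  0.035]
shift norm [ 0.0219  0.009  -0.0377]
```

Emit:
send_rows:
  moves:
    - [[0,0,0.0011],[0,0,0.02],1]
    - [[0,0,0.0011],[0,0,0.02],1]

```text
t: 9.32
tcp_pos: [0.5515, -0.1065, 0.069]
eef_rot: [2.989, 0.963, -0.001]
ft_force: [-4.2, -3.4, 6.7]
width: 0.0338
```

```bash
python3 -c "
from go import *
go(.555,-.1055,.075)"
```

```text
t 9.32 tcp [ 0.5515 -0.1065  0.069 ] w 0.0338 q [-0.519  0.778  0.895  1.908 -0.803  0.863 -0.147]
tooly az -54.28 z [-5.0e-04 -1.3e-03 -1.0e+00] F [-4.22 -3.37  6.72] M [-0.523  1.022  0.048]
shift norm [ 0.0229  0.008  -0.04  ]
```

Emit:
send_rows:
  moves:
    - [[0,0,0.0011],[0,0,0.02],1]
    - [[0,0,0.0011],[0,0,0.02],1]

```text
t: 9.48
tcp_pos: [0.5514, -0.1063, 0.0687]
eef_rot: [3.044, 0.774, -0.002]
ft_force: [-4.5, -1.8, 7.7]
width: 0.0343
```

```bash
python3 -c "
from go import *
go(.555,-.1055,.075)"
```

```text
t 9.48 tcp [ 0.5514 -0.1063  0.0687] w 0.0343 q [-0.535  0.794  0.923  1.909 -0.83   0.878 -0.25 ]
tooly az -61.47 z [-8.e-04 -9.e-04 -1.e+00] F [-4.54 -1.77  7.67] M [-0.369  1.127  0.032]
shift norm [ 0.0239  0.0068 -0.0422]
```

Emit:
send_rows:
  moves:
    - [[0,0,0.0011],[0,0,0.02],1]
    - [[0,0,0.0011],[0,0,0.02],1]

```text
t: 9.65
tcp_pos: [0.5512, -0.1061, 0.0683]
eef_rot: [3.087, 0.581, -0.002]
ft_force: [-5.2, -1.1, 8.5]
width: 0.034
```

```bash
python3 -c "
from go import *
go(.555,-.1055,.075)"
```

```text
t 9.65 tcp [ 0.5512 -0.1061  0.0683] w 0.034 q [-0.55   0.811  0.95   1.91  -0.857  0.894 -0.355]
tooly az -68.67 z [-1.1e-03 -5.0e-04 -1.0e+00] F [-5.2  -1.07  8.47] M [-0.199  1.226  0.028]
shift norm [ 0.0248  0.0052 -0.0444]
```

Emit:
send_rows:
  moves:
    - [[0,0,0.0011],[0,0,0.02],1]
    - [[0,0,0.0011],[0,0,0.02],1]

```text
t: 9.82
tcp_pos: [0.5512, -0.1059, 0.068]
eef_rot: [-3.118, -0.386, 0.002]
ft_force: [-6.0, -0.7, 9.2]
width: 0.0339
```

```bash
python3 -c "
from go import *
go(.555,-.1055,.075);a=snapshot('scene')
cv2.imwrite('pics/s11c.png',cv2.resize(a[150:230,165:240],None,fx=7,fy=7,interpolation=cv2.INTER_CUBIC))"
```

```text
t 9.82 tcp [ 0.5512 -0.1059  0.068 ] w 0.0339 q [-0.564  0.828  0.977  1.91  -0.883  0.91  -0.46 ]
tooly az -75.87 z [-0.0013 -0.     -1.    ] F [-5.97 -0.71  9.17] M [-0.094  1.236  0.051]
shift norm [ 0.0253  0.0038 -0.0465]
```

View pics/s11c.png

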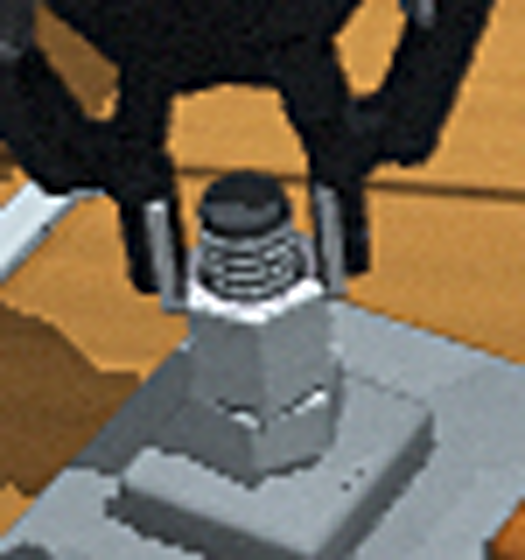

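Emit:
send_rows:
  moves:
    - [[0,0,0.0008],[0,0,0.015],1]
    - [[0,0,0.0008],[0,0,0.015],1]

```text
t: 10.03
tcp_pos: [0.5511, -0.1057, 0.0678]
eef_rot: [-3.132, -0.241, 0.002]
ft_force: [-6.9, -1.6, 9.4]
width: 0.0341
```

```bash
python3 -c "
from go import *
go(.555,-.1055,.075)"
```

```text
t 10.03 tcp [ 0.5511 -0.1057  0.0678] w 0.0341 q [-0.574  0.841  0.996  1.911 -0.902  0.923 -0.538]
tooly az -81.2 z [-1.4e-03  3.0e-04 -1.0e+00] F [-6.86 -1.63  9.37] M [-0.     1.261  0.035]
shift norm [ 0.0255  0.0028 -0.0483]
```

Emit:
send_rows:
  moves:
    - [[0,0,0.0008],[0,0,0.015],1]
    - [[0,0,0.0008],[0,0,0.015],1]

```text
t: 10.2
tcp_pos: [0.5511, -0.1055, 0.0675]
eef_rot: [-3.14, -0.093, 0.002]
ft_force: [-5.9, 0.8, 9.9]
width: 0.0338
```

```bash
python3 -c "
from go import *
go(.555,-.1055,.075)"
```

```text
t 10.2 tcp [ 0.5511 -0.1055  0.0675] w 0.0338 q [-0.584  0.854  1.015  1.911 -0.92   0.935 -0.618]
tooly az -86.61 z [-1.5e-03  6.0e-04 -1.0e+00] F [-5.87  0.77  9.93] M [0.154 1.25  0.042]
shift norm [ 0.0257  0.0016 -0.0498]
```

Emit:
send_rows:
  moves:
    - [[0,0,0.0008],[0,0,0.015],1]
    - [[0,0,0.0008],[0,0,0.015],1]

```text
t: 10.37
tcp_pos: [0.5511, -0.1053, 0.0673]
eef_rot: [-3.14, 0.055, 0.002]
ft_force: [-5.4, 0.4, 10.1]
width: 0.0341
```

```bash
python3 -c "
from go import *
go(.555,-.1055,.075)"
```

```text
t 10.37 tcp [ 0.5511 -0.1053  0.0673] w 0.0341 q [-0.593  0.867  1.033  1.912 -0.939  0.948 -0.699]
tooly az -92.0 z [-1.5e-03  9.0e-04 -1.0e+00] F [-5.41  0.36 10.12] M [0.238 1.288 0.055]
shift norm [ 0.0257  0.0005 -0.0515]
```

Emit:
send_rows:
  moves:
    - [[0,0,0.0008],[0,0,0.015],1]
    - [[0,0,0.0008],[0,0,0.015],1]

```text
t: 10.53
tcp_pos: [0.5511, -0.1051, 0.067]
eef_rot: [-3.134, 0.203, 0.003]
ft_force: [-5.3, 1.0, 9.4]
width: 0.0342
```

```bash
python3 -c "
from go import *
go(.555,-.1055,.075);a=snapshot('scene')
cv2.imwrite('pics/s12c.png',cv2.resize(a[165:220,175:225],None,fx=10,fy=10,interpolation=cv2.INTER_CUBIC))"
```

```text
t 10.53 tcp [ 0.5511 -0.1051  0.067 ] w 0.0342 q [-0.602  0.881  1.051  1.912 -0.957  0.961 -0.779]
tooly az -97.4 z [-0.0016  0.0012 -1.    ] F [-5.32  0.97  9.45] M [3.620e-01 1.262e+00 1.000e-03]
shift norm [ 0.0259 -0.0007 -0.0531]
```

View pics/s12c.png

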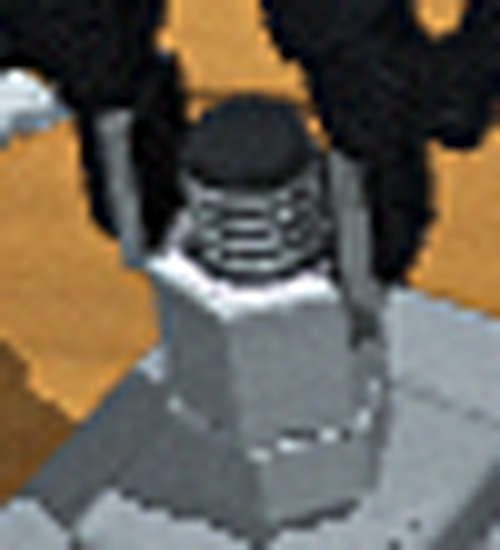

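Not bearing yet at about 197°. Joint 3 is drifting towards its range limit (1.05 of 1.26), so I'll regrip now while the nut is free. Over the turn the TCP circled an axis at (0.5533,-0.1054), which I'll use to re-centre.

Emit:
send_rows:
  moves:
    - [[0,0,0],[0,0,0],0.25]
    - [[0,0,0],[0,0,0],0.25]
    - [[0,0,0],[0,0,0],0.25]
    - [[0,0,0],[0,0,0],0.25]
    - [[0,0,0],[0,0,0],0.25]
    - [[0,0,0],[0,0,0],0.25]

```text
t: 11.08
tcp_pos: [0.5523, -0.1049, 0.0663]
eef_rot: [-3.135, 0.198, -0.0]
ft_force: [0.8, -1.0, 0.5]
width: 0.0643
```

```bash
python3 -c "
from go import *
go(.5533,-.1054,.067)"
```

```text
t 11.08 tcp [ 0.5523 -0.1049  0.0663] w 0.0643 q [-0.602  0.882  1.05   1.911 -0.958  0.959 -0.777]
tooly az -97.24 z [ 1.e-04  1.e-04 -1.e+00] F [ 0.76 -0.98  0.47] M [ 0.021 -0.021  0.031]
shift norm [ 0.0068  0.0022 -0.0046]
```

Emit:
send_rows:
  moves:
    - [[0.0068,0.0022,0],[0,0,-0.0392],0.25]
    - [[0,0,0],[0,0,-0.0392],0.25]
    - [[0,0,0],[0,0,-0.0392],0.25]
    - [[0,0,0],[0,0,-0.0392],0.25]
    - [[0,0,0],[0,0,-0.0392],0.25]
    - [[0,0,0],[0,0,-0.0392],0.25]
    - [[0,0,0],[0,0,-0.0392],0.25]
    - [[0,0,0],[0,0,-0.0392],0.25]
    - [[0,0,0],[0,0,-0.0392],0.25]

```text
t: 11.83
tcp_pos: [0.5533, -0.1056, 0.0664]
eef_rot: [2.766, 1.489, 0.0]
ft_force: [-1.3, 0.3, -0.2]
width: 0.0642
```

Emit:
send_rows:
  moves:
    - [[0,0,0],[0,0,-0.0392],0.25]
    - [[0,0,0],[0,0,-0.0392],0.25]
    - [[0,0,0],[0,0,-0.0392],0.25]
    - [[0,0,0],[0,0,-0.0392],0.25]
    - [[0,0,0],[0,0,-0.0392],0.25]
    - [[0,0,0],[0,0,-0.0392],0.25]
    - [[0,0,0],[0,0,-0.0392],0.25]
    - [[0,0,0],[0,0,-0.0392],0.25]
    - [[0,0,0],[0,0,0],0.25]
    - [[0,0,0],[0,0,0],0.25]

```text
t: 12.67
tcp_pos: [0.5532, -0.1056, 0.0664]
eef_rot: [-1.746, -2.612, -0.001]
ft_force: [0.1, 0.5, 0.2]
width: 0.064
```

```bash
python3 -c "
from go import *
go(.5533,-.1054,.066);a=snapshot('scene')
cv2.imwrite('pics/s13c.png',cv2.resize(a[150:230,165:240],None,fx=7,fy=7,interpolation=cv2.INTER_CUBIC))"
```

```text
t 12.67 tcp [ 0.5532 -0.1056  0.0664] w 0.064 q [-0.308  0.653  0.566  1.894 -0.505  0.74   0.939]
tooly az 22.46 z [ 3.e-04  4.e-04 -1.e+00] F [0.1  0.46 0.22] M [0.03  0.049 0.015]
shift norm [0.0012 0.0013 0.003 ]
```

View pics/s13c.png

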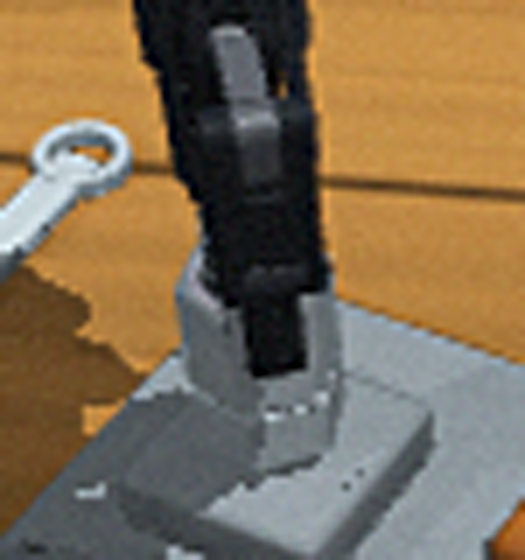

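Emit:
send_rows:
  moves:
    - [[0,0,0],[0,0,0],0.35]
    - [[0,0,0],[0,0,0],0.45]
    - [[0,0,0],[0,0,0],0.55]
    - [[0,0,0],[0,0,0],0.65]
    - [[0,0,0],[0,0,0],1]
    - [[0,0,0],[0,0,0],1]
    - [[0,0,0],[0,0,0],1]
    - [[0,0,0],[0,0,0],1]

```text
t: 13.38
tcp_pos: [0.5532, -0.1055, 0.0666]
eef_rot: [-1.742, -2.615, -0.0]
ft_force: [-1.3, 0.5, 4.6]
width: 0.0341
```

```bash
python3 -c "
from go import *
go(.5533,-.1054,.066)"
```

```text
t 13.38 tcp [ 0.5532 -0.1055  0.0666] w 0.0341 q [-0.308  0.652  0.566  1.894 -0.504  0.74   0.941]
tooly az 22.67 z [ 1.e-04  2.e-04 -1.e+00] F [-1.27  0.52  4.58] M [ 0.198  0.362 -0.113]
shift norm [0.0002 0.0005 0.0042]
```

Emit:
send_rows:
  moves:
    - [[0,0,0.0008],[0,0,0.015],1]
    - [[0,0,0.0008],[0,0,0.015],1]

```text
t: 13.55
tcp_pos: [0.5532, -0.1054, 0.0664]
eef_rot: [-1.865, -2.528, -0.001]
ft_force: [-2.2, 0.8, 7.1]
width: 0.0341
```

```bash
python3 -c "
from go import *
go(.5533,-.1054,.066)"
```

```text
t 13.55 tcp [ 0.5532 -0.1054  0.0664] w 0.0341 q [-0.325  0.66   0.59   1.895 -0.527  0.746  0.865]
tooly az 17.17 z [ 2.e-04  4.e-04 -1.e+00] F [-2.17  0.82  7.1 ] M [0.168 0.472 0.061]
shift norm [0.0001 0.0004 0.0029]
```

Emit:
send_rows:
  moves:
    - [[0,0,0.0008],[0,0,0.015],1]
    - [[0,0,0.0008],[0,0,0.015],1]

```text
t: 13.72
tcp_pos: [0.5532, -0.1055, 0.0664]
eef_rot: [-1.981, -2.438, -0.0]
ft_force: [-2.0, 0.8, 9.3]
width: 0.0344
```

```bash
python3 -c "
from go import *
go(.5533,-.1054,.066)"
```

```text
t 13.72 tcp [ 0.5532 -0.1055  0.0664] w 0.0344 q [-0.341  0.667  0.614  1.896 -0.549  0.753  0.79 ]
tooly az 11.79 z [ 0.e+00  3.e-04 -1.e+00] F [-2.01  0.78  9.27] M [0.223 0.67  0.267]
shift norm [0.0003 0.0004 0.0026]
```

Emit:
send_rows:
  moves:
    - [[0,0,0.0008],[0,0,0.015],1]
    - [[0,0,0.0008],[0,0,0.015],1]

```text
t: 13.88
tcp_pos: [0.5533, -0.1054, 0.0664]
eef_rot: [-2.093, -2.342, -0.001]
ft_force: [-3.6, 1.8, 12.2]
width: 0.0341
```

```bash
python3 -c "
from go import *
go(.5533,-.1054,.066)"
```

```text
t 13.88 tcp [ 0.5533 -0.1054  0.0664] w 0.0341 q [-0.358  0.675  0.638  1.897 -0.571  0.759  0.716]
tooly az 6.42 z [ 1.e-04  4.e-04 -1.e+00] F [-3.56  1.78 12.19] M [0.311 0.806 0.453]
shift norm [0.0001 0.0002 0.0024]
```

Bearing has started. Mz went 0.06 → 0.27 → 0.45 N·m at az 17.2/11.8/6.4° and the sinking stopped, so first bearing was at about az 17.5–18.5. I'll go on in small steps without following down.

Emit:
send_rows:
  moves:
    - [[0,0,0],[0,0,0.01],1]
    - [[0,0,0],[0,0,0.01],1]

```text
t: 14.05
tcp_pos: [0.5532, -0.1055, 0.0663]
eef_rot: [-2.165, -2.276, -0.0]
ft_force: [-3.3, 0.9, 10.1]
width: 0.0341
```

```bash
python3 -c "
from go import *
go(.5533,-.1054,.066);a=snapshot('scene')
cv2.imwrite('pics/s14c.png',cv2.resize(a[165:220,175:225],None,fx=10,fy=10,interpolation=cv2.INTER_CUBIC));go(.5533,-.1054,.066)"
```

```text
t 14.05 tcp [ 0.5532 -0.1055  0.0663] w 0.0341 q [-0.368  0.68   0.654  1.897 -0.586  0.764  0.666]
tooly az 2.88 z [-0.e+00  2.e-04 -1.e+00] F [-3.35  0.94 10.1 ] M [0.224 0.747 0.548]
shift norm [0.0004 0.0005 0.0022]
t 14.1 tcp [ 0.5532 -0.1054  0.0663] w 0.0344 q [-0.369  0.68   0.654  1.897 -0.586  0.764  0.665]
tooly az 2.78 z [-1.e-04  1.e-04 -1.e+00] F [-2.98  2.1  11.5 ] M [0.291 0.763 0.49 ]
shift norm [0.0003 0.0004 0.0021]
```

View pics/s14c.png

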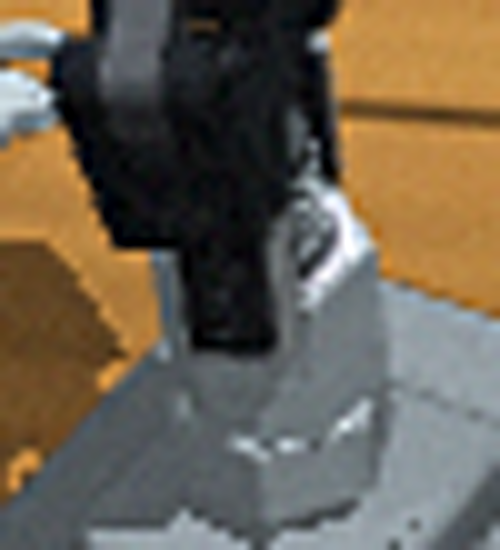

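Emit:
send_rows:
  moves:
    - [[0,0,0],[0,0,0.01],1]
    - [[0,0,0],[0,0,0.01],1]

```text
t: 14.27
tcp_pos: [0.5533, -0.1055, 0.0663]
eef_rot: [-2.235, -2.208, -0.0]
ft_force: [-3.0, 0.8, 10.5]
width: 0.0341
```

```bash
python3 -c "
from go import *
go(.5533,-.1054,.066)"
```

```text
t 14.27 tcp [ 0.5533 -0.1055  0.0663] w 0.0341 q [-0.379  0.685  0.669  1.898 -0.6    0.769  0.616]
tooly az -0.7 z [ 0.e+00  2.e-04 -1.e+00] F [-3.01  0.75 10.51] M [0.235 0.793 0.597]
shift norm [0.0004 0.0002 0.0023]
```

The nut is about 18–19° past bearing at 0.60 N·m, which is where I want it. Releasing and lifting off.

Emit:
send_rows:
  moves:
    - [[0,0,0],[0,0,0],0.2]
    - [[0,0,0],[0,0,0],0.2]
    - [[0,0,0],[0,0,0],0.2]
    - [[0,0,0],[0,0,0],0.2]
    - [[0,0,0],[0,0,0],0.2]
    - [[0,0,0],[0,0,0],0.2]
    - [[0,0,0],[0,0,0],0.2]

```text
t: 14.85
tcp_pos: [0.5532, -0.1056, 0.0656]
eef_rot: [-2.235, -2.208, 0.0]
ft_force: [0.9, 0.1, 0.2]
width: 0.0686
```

Emit:
send_rows:
  moves:
    - [[0,0,-0.1],[0,0,0],0.2]
    - [[0,0,-0.15],[0,0,0],0.2]
    - [[0,0,-0.2],[0,0,0],0.2]
    - [[0,0,-0.2],[0,0,0],0.2]
    - [[0,0,-0.2],[0,0,0],0.2]
    - [[0,0,-0.1],[0,0,0],0.2]
    - [[0,0,0],[0,0,0],0.2]
    - [[0,0,0],[0,0,0],0.2]

```text
t: 15.52
tcp_pos: [0.5536, -0.1054, 0.2086]
eef_rot: [2.234, 2.207, 0.002]
ft_force: [-0.2, 0.2, -0.6]
width: 0.0681
```

```bash
python3 -c "
from go import *
go(.5533,-.1054,.2);a=snapshot('scene');cv2.imwrite('pics/s15.png',a)
b=cv2.imread('pics/scene0.png')
f=lambda a:cv2.resize(a[172:222,185:218],None,fx=12,fy=12,interpolation=cv2.INTER_LANCZOS4)
cv2.imwrite('pics/s15c.png',np.hstack([f(b),f(a)]))"
```

```text
t 15.52 tcp [ 0.5536 -0.1054  0.2086] w 0.0681 q [-0.502  0.495  0.831  1.807 -0.424  1.026  0.482]
tooly az -0.69 z [ 1.6e-03  4.0e-04 -1.0e+00] F [-0.2   0.19 -0.57] M [ 0.001 -0.05   0.033]
shift norm [-0.0001 -0.0019  0.0572]
```

View pics/s15c.png

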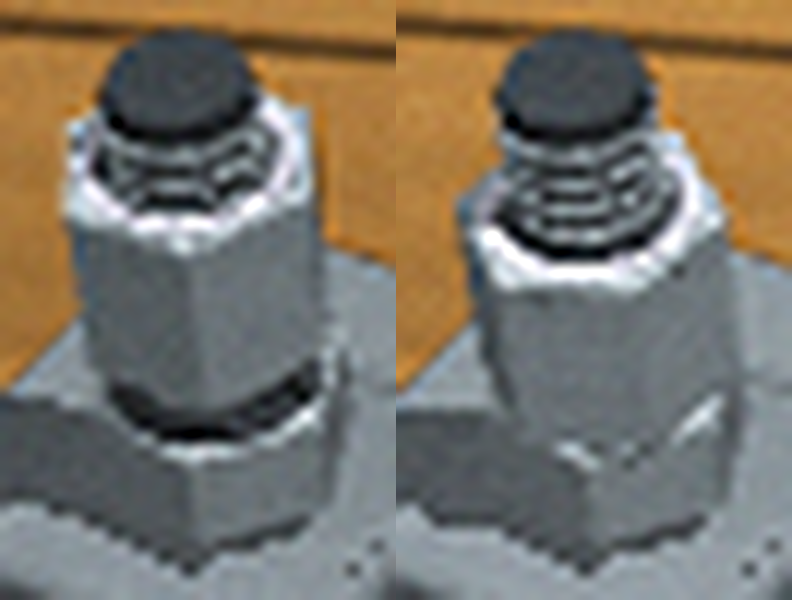

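View pics/s15.png

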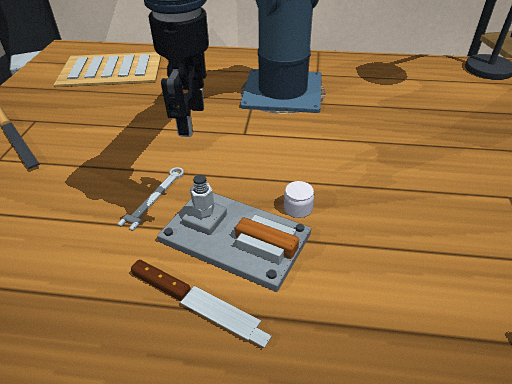

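```bash
python3 - <<'E'
from fit import *
S2=lambda u,v:S(u-396,v)
o=[("scene",S2(508,290),1),("scene",S2(645,288),1),("scene",S2(726,215),1),("scene",S2(680,135),1),("scene",S2(466,212),1)]
f=lambda p:np.concatenate([(lambda d:d[np.argmin((d**2).sum(1))])(proj('scene',hexa(.5545,-.1055,p[0],p[1]))+p[2:4]-np.array(px)) for _,px,_ in o]+[(p[2:4]-[.97,.2])])
for y in (-20,-10,0,10,20):
  s=least_squares(f,[.103,np.radians(y),1,.2]);print(y,s.x.round(4),np.degrees(s.x[1]).round(1),s.cost.round(2))
E
```

```text
-20 [0.1015 0.0767 0.7262 0.1985] 4.4 0.72
-10 [0.1015 0.0767 0.7262 0.1985] 4.4 0.72
0 [0.1015 0.0767 0.7262 0.1985] 4.4 0.72
10 [0.1015 0.0767 0.7262 0.1985] 4.4 0.72
20 [0.1015 0.0767 0.7262 0.1985] 4.4 0.72
```

The lower nut's corner hasn't moved (same pixel, (190,570) in both crops). The lock-nut angle fit reads 4° ± several degrees against the tool's -0.7°, so I'll clear the arm and check in the top view.

Emit:
send_rows:
  moves:
    - [[0.2,0,-0.1],[0,0,0],0.2]
    - [[0.2,0,0],[0,0,0],0.2]
    - [[0.2,0,0],[0,0,0],0.2]
    - [[0.2,0,0],[0,0,0],0.2]
    - [[0.2,0,0],[0,0,0],0.2]
    - [[0.2,0,0],[0,0,0],0.2]
    - [[0.2,0,0],[0,0,0],0.2]
    - [[0.2,0,0],[0,0,0],0.2]
    - [[0.2,0,0],[0,0,0],0.2]
    - [[0.2,0,0],[0,0,0],0.2]
    - [[0.2,0,0],[0,0,0],0.2]
    - [[0,0,0],[0,0,0],0.2]

```text
t: 16.57
tcp_pos: [0.5552, 0.2325, 0.2206]
eef_rot: [-2.222, -2.216, 0.002]
ft_force: [-0.5, 2.2, -0.3]
width: 0.0681
```

```bash
python3 - <<'E'
from fit import *
a=snapshot('top');cv2.imwrite('pics/t16.png',a);b=cv2.imread('pics/top0.png')
im=[]
for src,(z,y) in((b,(.112,-20)),(a,(.1024,-.7)),(a,(.1024,6))):
  c=cv2.resize(src[180:212,288:320],None,fx=8,fy=8,interpolation=cv2.INTER_LANCZOS4)
  q=(proj('top',hexa(.5549,-.1057,z,np.radians(y)))+.5-[288,180])*8
  cv2.polylines(c,[q.astype(int)],True,(0,0,255));im.append(c)
cv2.imwrite('pics/t16c.png',np.hstack(im))
c=a[180:212,288:320];cv2.imwrite('pics/t16d.png',cv2.resize(c,None,fx=18,fy=18,interpolation=cv2.INTER_CUBIC))
E
```

```text
(no output)
```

View pics/t16c.png

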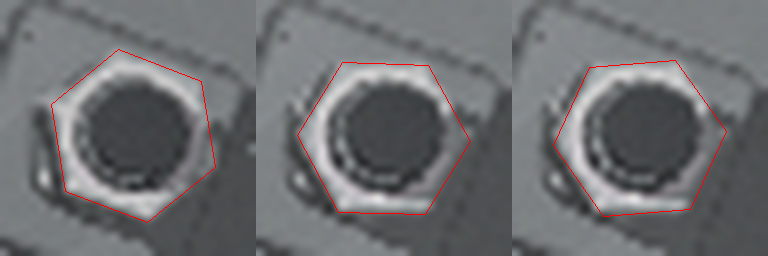

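View pics/t16d.png

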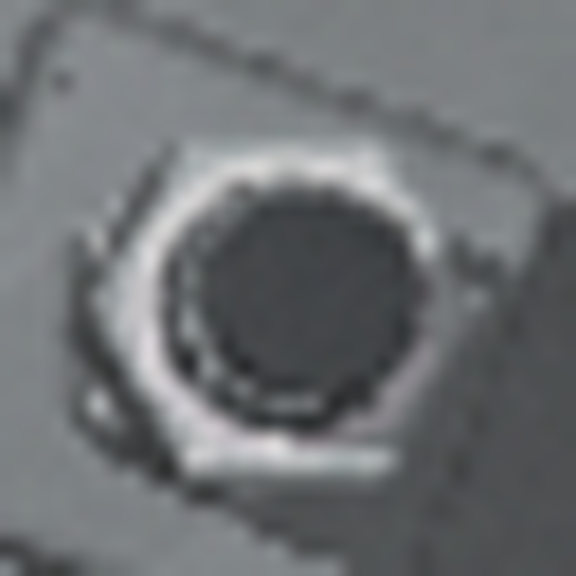

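In the top view the lock nut's near and far flats lie level, which matches the tool's -0.7° and rules out any large slip. Handing in.

```bash
python3 -c "
from bench import *
print(sign_off())"
```

```text
the job is handed in; nothing more can be done
None
```

The lock nut is run down, tightened and let go, and I handed the job in at about 16.6 s of the 72 s allowed. It took about 202° clockwise in two grips to bear on the washer. I then tightened it roughly 18–19° more, reading 0.60 N·m while turning. The arm ended well clear, with the gripper open and touching nothing.

**Checks that agreed:**
- **Bearing:** the torque rose from about 0.06 to 0.60 N·m and the nut stopped sinking.
- **Lower nut:** its front corner shows at the same pixel before and after, so it was not dragged round.
- **Bystanders:** in the scene picture taken after release, the spanner, knife and tin lie as they did at the start.

**Checks that disagreed:**
- **Fingertips:** they proved to be about 20 mm above the reported TCP. The first close met the bare stud above the nut, so I opened, went lower and gripped the nut.
- **Final nut angle:** the tool gave -0.7°, but a rough fit from the scene view gave 4°. The top view supports the tool's reading. If the nut did slip in the jaws it would be about 13° past bearing, which is still within 8–40°.
- **Torque:** it rose a little faster than stated (0.60 N·m instead of about 0.5 N·m at 20°), so I stopped just short of 20°.

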